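# Click the V-rest into the welding fixture

## Robot

A 7-joint arm with a two-finger parallel gripper is mounted at the origin on the work surface. World frame = base frame: x ahead of the robot, y to its left, z up, the work surface at z = 0. Lengths are in mm, angles in rad, forces in N, time in s.
With the tool pointing down it reaches from about 425 to 925 mm from the base axis. Payload 6.8 kg.
Tool frame: the origin (TCP) lies on the mounting face of the last link; the fingertips stand 182 mm ahead of it and the grasp point (between the pads) lies 163 mm ahead of it; z points along the fingers, y is the direction in which the jaws open and shut (so a half turn about z gives the same grasp; the last joint's range is limited). The gripper opens to 88 mm and grips with 3 to 60 N. Pads are 20 mm wide; open, the fingers measure 115 mm over their backs; the gripper's body (75 mm by 178 mm) begins 61 mm behind the grasp point.
Start: joints at [-1.362, 0.477, 0.022, 1.555, -0.011, 1.109, -0.083], TCP at [210.279, 641.424, 404.664] pointing down, gripper open.
Joint ranges: [-2.96, 2.96], [-0.34, 2.1], [-1.41, 1.46], [0.24, 2.44], [-1.37, 4.51], [0.17, 1.92], [-2.96, 2.96]. Speed limits (rad/s): [2.39, 2.39, 3.14, 3.14, 3.14, 3.14, 3.14].

## Interface

Orientations are given as a unit quaternion [w, x, y, z].
In Python, from bench import robot gives the robot as it stands. The module is installed in compiled form; this text tells all that it offers.
- The arm moves only by the tool arm_command, never from a script. Its argument "rows" is a list of rows, each a list of 4 numbers: the shift along the tool's x, y, z in units of 40 mm (1.0 is 40 mm), then the turn about the tool's z in degrees. In form: [[dx, dy, dz, twist], ...]. A call has 1 to 12 rows; each row shifts and turns the commanded pose from where the row before left it, along the tool's axes as they then stand; what a row does not reach is not made up. A row lasts 1/10 s, in which the tool goes at most 50 mm and 8.59 degrees, less where a joint would pass 70% of its speed; a pose out of reach is approached as far as the arm can. A call is refused whole if a number of a shift passes 1 or a number of a turn 8.59, either way. A call with a gripper value outside its range is refused whole. "gripper" is the closure, from -1 (fully open) to 1 (shut), set as the call begins (left out, the last holds). The fingers move at their own pace and stop on an object; "squeeze" is the grip in N (left out, the last holds). Time passes only in rows, so rows that do not move let the fingers close. It gives the time, the measured TCP pose, the force and the opening at its end, in the units of the state.
- robot.state(): the state, without advancing time (a new reading comes with each control period).
- robot.get_image(name): name is "scene" or "side" or "wrist"; returns a dict with "img" (480x640x3 uint8, red, green, blue), "z_map" (480x640 float32, mm along the optical axis (not along the pixel's ray), 0 where there is no reading), "K" (3x3 intrinsics, pixels), "k1" (the pictures are not rectified: a ray, as slopes to the right and down, at radius r is drawn at 1 + k1 r^2 times it, then the intrinsics apply), "rvec" (rotation vector, rad) and "tvec" (3), from world to camera coordinates, as OpenCV has them; the wrist camera has in their place "T_tool_cam" (4x4, takes a point from camera to tool coordinates, whose origin is the TCP and whose axes are the flange's). Camera axes: x right, y down, z forward; pixel columns grow to the right and rows downward; lengths in mm; the calibration is good to about 2 mm. A picture is of the moment at which its call begins: read the wrist's pose just before it.
- robot.job_done(): hands the job in, once; it reports no verdict.
Trained networks look in the newest picture that a camera, given by its name, has taken for a name from the list of things; names that differ only in an ending like _2 or _b are one class to them, and where a whole thing is asked for, a point or a joint stands for the part that bears it (a point fixed in the world has none). Each returns a list of dicts, best first, with "p" (0 to 1); they miss things now and then, are a little off and sometimes report something else, mostly with a low value. They report only what shows in the picture. A call takes as long as a camera call. They do not tell look-alikes from the thing itself.
- robot.search_frame(camera, target): "box" ([left, top, width, height] in pixels, round what is visible of it).
- robot.trace(camera, target): "mask" (480x640 bool, what is visible of it) and "box" ([left, top, width, height] in pixels, round what is visible of it).
- robot.landmark_of(camera, target): "uv" ([column, row] in pixels: a listed point, or the origin of a listed thing).
The state is a dict: "clock": time; "joint_pos": joint angles; "joint_vel": joint speeds; "tau": joint torques, N m; "tcp_pos": TCP position; "tool_rot": TCP orientation; "contact_force": force on the tool from outside, world axes, zero at the start; "torque": the same for the moment, N m; "opening": finger opening in mm.
Only numpy, scipy, OpenCV 4.12 (cv2) and the standard library are available. Lean on these libraries where they do the work, as an engineer would, in place of code of your own. Each camera call takes 0.05 s, during which the arm holds its last target.

## Task

Set up the tube fixture: take the V-topped rest out of the wooden rack and push it down into the empty socket of the grey block (clamped anywhere along its slot, so look or feel for the hole) until its collar sits flat on the block and the sprung side ball has clicked into its groove, with its V in line with the fixed V beside it so that a tube would lie through both. Ease it home without ramming it, let go of it, and leave the other rests and everything else where they are.

Things in the scene. Friction and masses are not known exactly. Their poses are not given: they have to be found in the camera images.
- v_rest: The V-topped rest, bare steel, about 0.25 kg, 86 mm tall. Origin: centre of its foot's underside; z up the shank. From below: square shank 24 x 24 mm, 40 mm long (lowest 4 mm taper to 20 x 20); collar 34 x 34 mm at z 40 to 46; head plate, 40 mm wide (x), 20 mm thick (y), z 46 to 86, with a V in its top. It stands in a rack pocket, x along the rack's length, collar resting on the rack.
- v_notch (a point): The V's bottom, on the rest's axis 69 mm above its foot's underside; axes as the rest's. The V is 17 mm deep, its channel runs along y. Grip the head here by its two flat faces (closing along y, 20 mm), fingertips above the collar. Shank groove, all round, 3 mm deep: full depth at 16 to 24 mm above the foot, 45 degree flanks to 13 and 27 mm.
- fixture: The tube fixture, fixed to the bench: steel plate 90 (x) by 240 mm (y), 12 mm thick; on it a grey socket block 60 x 60 mm (top 57 mm above the bench) clamped in a slot, centre at y = -74 to -50 mm, and a grey block with a fixed steel V at y = +75 mm. Origin: plate's underside, centre. A tube lies along y through both Vs, so the rest's y axis must end along this y (either way round).
- slot_end (a point): Point over the fixture's slot at its outer end, at the height of the socket block's top; axes as the fixture's. The socket's centre is NOT here but 6 to 30 mm from it along +y (x = 0; fixed but unknown): find it by feel or sight. Square hole 25.5 mm wide (0.75 mm clear each side), 43 mm deep. Home: collar on the block, foot 40 mm below this point's height. Over 35 N on the fixture is ramming.
- fixed_v (a point): Bottom of the fixed V's channel, 86 mm above the bench, 155 mm from slot_end along the fixture's +y; axes as the fixture's. The fixed V head has the same shape as the rest's: 40 mm (x) by 20 mm (y), its top 103 mm above the bench.
- ball (a joint): How far the sprung ball in the socket's +x wall is pushed back (m). 0: out, 4 mm proud; about 0.002 to 0.003 while the shank passes; under 0.001 once in the groove. Ball 16 mm across, centre 21 mm below the mouth; spring 5 N out, 11 N at 3.3 mm. The foot meets it 16 mm down; it drops into the groove over the last 6 mm. Pushing past takes 5 to 12 N.
- rack: The wooden rack, fixed to the bench: block 220 mm (x) by 70 mm (y), 44 mm tall, with three square pockets 27 x 27 mm in a row at x = -70, 0 and +70 mm. Origin: centre of its underside.
- flat_rest: A bystander in the rack: same shank and collar, flat-topped plate head 40 x 20 mm, 76 mm tall. Origin under its foot.
- pin_rest: A bystander in the rack: same shank and collar, a round pin of 18 mm diameter on top, 86 mm tall. Origin under its foot.
- nut: A square steel nut, 20 mm wide, 10 mm tall, lying on the fixture's plate between the two blocks. Origin under its centre.
- hammer: A hammer lying on the bench beyond the fixture. Origin under its middle.
- brush: A brush lying on the bench at the left. Origin under its middle.
- wrench: A wrench lying on the bench beyond the rack. Origin under its middle.
- tube: An offcut of 30 mm square tube, 160 mm long, lying near the robot's base. Origin under its middle.
- can: An upright can, 66 mm across, 170 mm tall, at the right. Origin under its centre.
Things that resemble listed ones, but are neither listed nor needed, are in the scene too. What is shaped like the v_rest but black or orange is not meant.

How it is judged (in metres and radians):
On the way, in this order (a step that is already met when the one before it is completed fails the run):
1. the V-topped rest is lifted clear of the rack (z of v_rest in the frame of rack above 0.05 m), for 0.1 s.
2. its shank is in the socket and pushes the ball back (x of v_rest in the frame of slot_end between -0.004 and 0.004 m and y of v_rest in the frame of slot_end between 0.003 and 0.033 m and z of v_rest in the frame of slot_end below -0.012 m and value of joint ball above 0.0015 m), for 0.05 s.
At the end, for the whole second after the job is handed in: The V-rest stands released and still in the socket: upright within 3.4 deg, foot at least 38.5 mm below slot_end, 3 to 33 mm along y and within 4 mm in x of it, y axis within 8.6 deg of the fixture's y (either way round), ball back out to under 1.8 mm (z of v_rest in the frame of slot_end below -0.0385 m and x of v_rest in the frame of slot_end between -0.004 and 0.004 m and y of v_rest in the frame of slot_end between 0.003 and 0.033 m and angle between v_rest's own z axis and vertical below 0.06 rad and angle between the y axis of v_rest and the y axis of fixture, either way round below 0.15 rad and value of joint ball below 0.0018 m and linear speed of v_rest below 0.02 m/s); the robot touches nothing.
It fails at once if the rest is rammed: it bears on the fixture (ball included) with more than 35 N (contact force between v_rest and fixture above 35 N).
It fails at once if the V-topped rest itself falls over or is tilted beyond 35 degrees (angle between v_rest's own z axis and vertical above 0.6 rad).
It fails at once if another rest is moved by more than 15 mm (distance of any of flat_rest, pin_rest from where it was at the start of the episode above 0.015 m).
It fails at once if a tool, nut, tube or can is moved by more than 25 mm (distance of any of hammer, brush, wrench, tube, can, nut from where it was at the start of the episode above 0.025 m).
It also fails if it takes over 64 s, if anything falls off the work surface, if the arm or the gripper's body presses on something with over 40 N, if the wrist force passes 120 N, or if a joint passes its speed limit or range.

## Working session

There is one attempt and no reset: what is moved stays moved. The work goes in short steps, Python scripts to look and compute and a tool call to move; the robot and the scene stay as the last step left them, time stands still between calls to the robot, and variables do not carry over. Pictures are saved under pics/ and viewed, and the job is handed in when it is done.

Besides the shell and the picture viewer there is one more tool, called after "Emit:" as name([rows], argument=value, ...), one row to a line, values as JSON. arm_command: Moves the arm, as the interface text tells. Its arguments: {"type":"object","properties":{"rows":{"type":"array","items":{"type":"array","items":{"type":"number"}}},"gripper":{"type":"number"},"squeeze":{"type":"number"}},"required":["rows"]}

```bash
mkdir -p pics; cat > h.py <<'E'
import numpy as np, cv2
from bench import robot
from scipy.spatial.transform import Rotation as R
def cam(name):
    s=robot.state(); d=robot.get_image(name)
    if 'rvec' in d and d['rvec'] is not None:
        Rm=cv2.Rodrigues(np.array(d['rvec'],float))[0]; t=np.array(d['tvec'],float).ravel()
        Rw=Rm.T; tw=-Rm.T@t
    else:
        q=np.array(s['tool_rot']); Rt=R.from_quat(q[[1,2,3,0]]).as_matrix(); T=np.array(d['T_tool_cam'])
        Rw=Rt@T[:3,:3]; tw=Rt@T[:3,3]+np.array(s['tcp_pos'])
    d['Rw']=Rw; d['tw']=tw; return d
def und(d,uv):
    K=np.array(d['K']); uv=np.atleast_2d(np.array(uv,float))
    return cv2.undistortPoints(uv.reshape(-1,1,2),K,np.array([d['k1'],0,0,0.])).reshape(-1,2)
def rays(d,uv):
    p=und(d,uv); return np.c_[p,np.ones(len(p))]@d['Rw'].T
def at_z(d,uv,z):
    r=rays(d,uv); return d['tw']+r*((z-d['tw'][2])/r[:,2])[:,None]
def cloud(d):
    v,u=np.mgrid[0:480,0:640]; uv=np.c_[u.ravel(),v.ravel()].astype(float)
    P=d['tw']+rays(d,uv)*d['z_map'].ravel()[:,None].astype(float)
    P[d['z_map'].ravel()<=0]=np.nan
    return P.reshape(480,640,3)
def proj(d,P):
    P=np.atleast_2d(P); c=(P-d['tw'])@d['Rw']
    return cv2.projectPoints(c,np.zeros(3),np.zeros(3),np.array(d['K']),np.array([d['k1'],0,0,0.]))[0].reshape(-1,2)
def save(d,n): cv2.imwrite('pics/'+n,d['img'][:,:,::-1])
E
cat > a.py <<'E'
from h import *
print(robot.state())
for n in ['scene','side','wrist']:
    d=cam(n); save(d,n+'0.png'); P=cloud(d); print(n,d['K'],d['k1'],d['tw'])
    if n=='wrist': print(d['T_tool_cam'])
    for t in ['v_rest','v_notch','fixture','slot_end','fixed_v','rack','flat_rest','pin_rest','nut']:
        for r in robot.landmark_of(n,t)[:3]:
            u,v=np.round(r['uv']).astype(int)
            print(n,t,round(r['p'],2),u,v, P[v,u].round(0) if 0<=u<640 and 0<=v<480 else '')
E
python3 a.py
```

```text
{'clock': 0.0, 'joint_pos': array([-1.36208818,  0.47779263,  0.02233104,  1.55642628, -0.0114674 ,
        1.10932147, -0.08308164]), 'joint_vel': array([-0.00014953, -0.00070504, -0.00158152,  0.00046056,  0.00038691,
        0.00130426,  0.00104195]), 'tau': array([-1.59307445e-03, -5.82853317e+01,  1.53336056e+00, -2.72597945e+01,
       -5.45547728e-02,  1.69923075e-02,  1.85355652e-04]), 'tcp_pos': array([210.19276753, 641.1535288 , 403.69691942]), 'tool_rot': array([-6.39137321e-05,  1.57711541e-01,  9.87484806e-01, -9.07551158e-04]), 'contact_force': array([-0.05280496,  0.20245459, -0.44295956]), 'torque': array([ 0.00948555,  0.03379497, -0.00525082]), 'opening': 87.67767285940215}
scene [[456.52613055   0.         320.27002801]
 [  0.         456.52613055 249.42855827]
 [  0.           0.           1.        ]] -0.08569097418881938 [1508.93058112 -305.87880602  762.35741056]
scene v_rest 0.73 201 316 [ 618. -325.    0.]
scene v_rest 0.71 237 291 [ 594. -226.   37.]
scene v_rest 0.57 293 297 [621. -89.   4.]
scene v_notch 0.79 194 293 [ 630. -330.   85.]
scene v_notch 0.65 
[... 1140 characters left out ...]
[ 461. -248.   47.]
side rack 0.33 272 228 [472.  82.  55.]
side rack 0.28 266 347 [ 326. -184.   22.]
side flat_rest 0.94 340 330 [ 473. -237.   46.]
side pin_rest 0.64 309 348 [ 396. -243.   47.]
side nut 0.54 276 221 [490.  95.  57.]
wrist [[337.48483875   0.         321.58421685]
 [  0.         337.48483875 244.98722335]
 [  0.           0.           1.        ]] -0.05066362468770802 [145.38775332 662.14276439 385.34167103]
[[-1.75721303e-04 -9.68001030e-01 -2.50946158e-01  6.81042119e+01]
 [ 9.99999981e-01 -1.48171261e-04 -1.28678466e-04 -5.27855218e-01]
 [ 8.73778786e-05 -2.50946176e-01  9.68001038e-01  1.93552760e+01]
 [ 0.00000000e+00  0.00000000e+00  0.00000000e+00  1.00000000e+00]]
```

View pics/scene0.png

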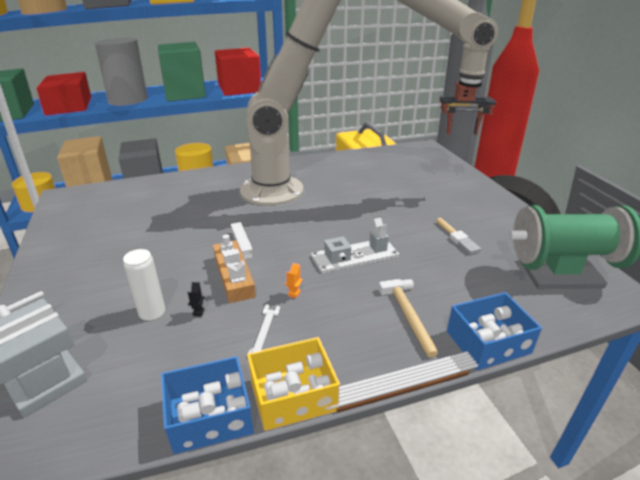

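View pics/side0.png

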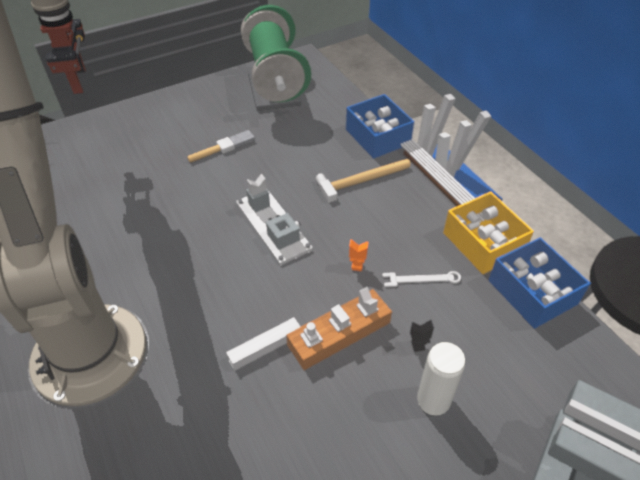

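```bash
cat > b.py <<'E'
from h import *
d=cam('side'); P=cloud(d)
a=d['img'][140:380,200:460]; cv2.imwrite('pics/sidez.png',cv2.resize(a[:,:,::-1],None,fx=2.5,fy=2.5,interpolation=cv2.INTER_CUBIC))
d=cam('scene')
a=d['img'][200:360,170:420]; cv2.imwrite('pics/scenez.png',cv2.resize(a[:,:,::-1],None,fx=3,fy=3,interpolation=cv2.INTER_CUBIC))
E
python3 b.py
```

```text
(no output)
```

View pics/sidez.png

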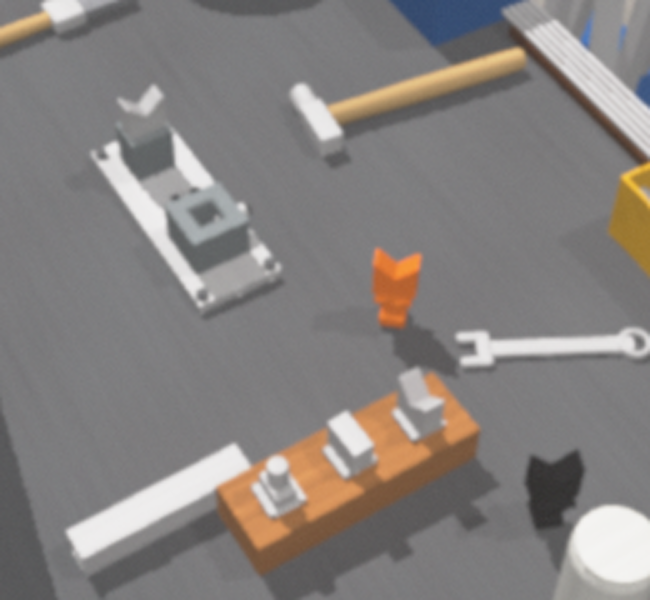

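View pics/scenez.png

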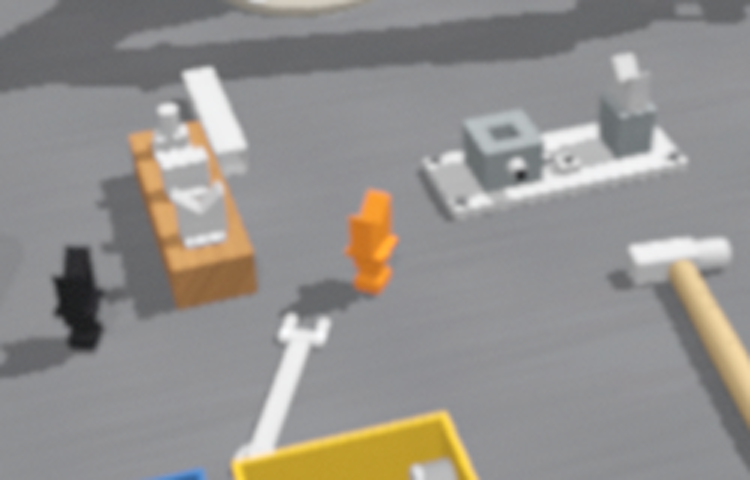

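Side view: rack with the V rest at its far (+x) end (~367,300), pin and flat rests nearer the base; fixture with the socket hole (~283,226) and the fixed V (~257,183). The black and orange look-alikes stand loose on the bench. Next I fit the poses.

```bash
cat > c.py <<'E'
from h import *
for n in ['side','scene']:
    d=cam(n); P=cloud(d)
    for t in ['rack','fixture','v_rest','flat_rest','fixed_v']:
        for r in robot.trace(n,t)[:1]:
            m=r['mask']; Q=P[m]; Q=Q[np.isfinite(Q[:,0])]
            print(n,t,round(r['p'],2),r['box'],len(Q))
            for lo,hi in {'rack':[(38,50)],'fixture':[(6,18),(50,64),(80,110)]}.get(t,[(50,110)]):
                q=Q[(Q[:,2]>lo)&(Q[:,2]<hi)]
                if len(q)>5:
                    print('  ',lo,hi,len(q),q.mean(0).round(1),cv2.minAreaRect(q[:,:2].astype(np.float32)))
E
python3 c.py
```

```text
side rack 0.78 [285.7, 290.2, 104.9, 79.7] 3178
   38 50 2126 [ 471.7 -226.3   43.8] ((480.9516296386719, -219.82310485839844), (223.0496063232422, 75.07410430908203), 2.1214325428009033)
side fixture 0.65 [236.4, 175.3, 72.6, 85.4] 3041
   6 18 1450 [485.7 116.3  12.7] ((494.7403564453125, 131.477783203125), (93.0771484375, 243.33441162109375), 2.0080955028533936)
   50 64 583 [493.9  98.7  57.3] ((494.79534912109375, 135.5126495361328), (62.122039794921875, 183.45907592773438), 0.989732027053833)
   80 110 179 [492.  204.8  92.4] ((492.6783752441406, 205.81199645996094), (42.13545608520508, 26.035024642944336), 2.5929601192474365)
side v_rest 0.92 [361.0, 288.7, 19.4, 29.3] 400
   50 110 367 [ 547.  -219.3   72.6] ((546.866455078125, -216.69569396972656), (28.330995559692383, 45.14268112182617), 2.7567508220672607)
side flat_rest 0.73 [328.9, 304.3, 24.6, 29.6] 404
   50 110 326 [ 477.6 -223.7   72.2] ((477.9266052246094, -221.2431640625), (30.87948989868164, 44.20466995239258), 12.761309623718262)
side fixed_v 0.92 [233.6, 177.4, 76.9, 85.4] 2950
   50 110 872 [492.8 133.3  66.1] 
[... 602 characters left out ...]
5)
   80 110 132 [496.8 205.3  93.7] ((494.43597412109375, 208.2967071533203), (25.59062385559082, 47.175724029541016), 89.3646240234375)
scene v_rest 0.86 [187.1, 282.2, 16.7, 34.4] 434
   50 110 248 [ 615.4 -328.2   72.4] ((610.4127197265625, -331.28253173828125), (26.874427795410156, 44.351680755615234), 68.64971923828125)
scene flat_rest 0.49 [223.2, 251.2, 15.7, 12.6] 225
   50 110 219 [ 488.6 -220.1   70.8] ((506.1578063964844, -219.09347534179688), (76.3907241821289, 40.6055908203125), 2.973773956298828)
scene fixed_v 0.92 [314.8, 220.5, 84.7, 53.0] 2180
   50 110 584 [501.5 137.6  66.4] ((495.083251953125, 136.27252197265625), (68.5970230102539, 180.059326171875), 2.7789740562438965)
```

Emit:
arm_command([
  [0,0,0,-7],
  [0,0,0,-7],
  [0,0,0,-6],
], gripper=-1)

```text
clock: 2.5
tcp_pos: [210.3, 641.4, 404.6]
tool_rot: [0.0, -0.019, 1.0, 0.0]
contact_force: [-0.7, 0.1, -1.5]
opening: 87.7
```

```bash
cat > plan.py <<'E'
from h import *
import sys
# usage: plan.py x y z yaw_deg_of_jaw(mod180)  -> remaining tool-frame shift in units
s=robot.state(); q=np.array(s['tool_rot']); Rt=R.from_quat(q[[1,2,3,0]]).as_matrix()
print('t',s['clock'],'tcp',s['tcp_pos'].round(2),'xax',Rt[:,0].round(4),'yax',Rt[:,1].round(4),'z',Rt[:,2].round(4),'F',s['contact_force'].round(2),'T',s['torque'].round(2),'op',round(s['opening'],2),'j',s['joint_pos'].round(3))
print('jaw yaw',np.degrees(np.arctan2(Rt[1,1],Rt[0,1])))
for a in sys.argv[1:]:
    p=np.array(eval(a),float); dd=Rt.T@(p[:3]-s['tcp_pos'])/40; print(p,'shift units',dd.round(3))
E
python3 plan.py "(450,450,400)" "(560,200,400)" "(551,-218,380)"
```

```text
t 2.5 tcp [210.26 641.43 404.65] xax [-0.9993 -0.0371 -0.    ] yax [-0.0371  0.9993  0.    ] z [ 0.  0. -1.] F [-0.69  0.07 -1.51] T [-0.02 -0.01 -0.01] op 87.69 j [-1.309  0.478 -0.053  1.551  0.027  1.113  0.24 ]
jaw yaw 92.1242228335672
[450. 450. 400.] shift units [-5.812 -5.005  0.116]
[560. 200. 400.] shift units [ -8.328 -11.352   0.116]
[ 551. -218.  380.] shift units [ -7.716 -21.787   0.616]
```

Emit:
arm_command([
  [-0.8,-0.7,0,0],
  [-0.8,-0.7,0,0],
  [-0.8,-0.7,0,0],
  [-0.8,-0.7,0,0],
  [-0.8,-0.7,0,0],
  [-0.8,-0.7,0,0],
  [-0.7,-0.8,0,0],
  [-0.5,-0.9,0,0],
  [-0.5,-0.9,0,0],
  [-0.4,-1.0,0,0],
  [-0.4,-1.0,0,0],
  [-0.4,-1.0,0,0],
])

```text
clock: 3.7
tcp_pos: [531.3, 257.9, 404.8]
tool_rot: [0.0, -0.016, 1.0, 0.0]
contact_force: [-0.2, 1.6, 0.8]
opening: 87.7
```

```bash
python3 plan.py "(551,-218,380)"  "(551,-218,330)"
```

```text
t 3.7 tcp [531.26 257.91 404.84] xax [-9.995e-01 -3.240e-02 -4.000e-04] yax [-3.240e-02  9.995e-01  2.000e-04] z [ 3.e-04  2.e-04 -1.e+00] F [-0.18  1.57  0.81] T [-0.02 -0.02 -0.02] op 87.68 j [-0.629  0.338  0.09   1.769 -0.035  1.036  1.077]
jaw yaw 91.85392136308266
[ 551. -218.  380.] shift units [ -0.108 -11.908   0.618]
[ 551. -218.  330.] shift units [ -0.108 -11.908   1.868]
```

Emit:
arm_command([
  [0.2,-1.0,0,0],
  [0.2,-1.0,0,0],
  [0.1,-1.0,0.4,0],
  [0,-0.8,0.6,0],
  [0,0,0.6,0],
  [0,0,0.4,0],
  [0,0,0,0],
])

```text
clock: 4.4
tcp_pos: [514.9, 106.5, 322.9]
tool_rot: [-0.002, -0.016, 1.0, -0.001]
contact_force: [-0.1, -0.2, 0.3]
opening: 88.1
```

```bash
cat > d.py <<'E'
from h import *
d=cam('wrist'); save(d,'w1.png'); P=cloud(d)
np.savez('w1.npz',**{k:v for k,v in d.items() if v is not None})
for t in ['slot_end','fixed_v','v_notch','nut','fixture']:
    for r in robot.landmark_of('wrist',t)[:2]:
        print(t,r['p'],r['uv'],at_z(d,r['uv'],{'slot_end':57,'fixed_v':86,'v_notch':73,'nut':12,'fixture':0}[t]).round(1))
E
python3 d.py; python3 plan.py
```

```text
slot_end 0.75 [248.3, 227.7] [[498.   50.3  57. ]]
fixed_v 0.84 [473.8, 240.6] [[495.9 207.2  86. ]]
nut 0.85 [355.2, 239.3] [[514.9 135.5  12. ]]
t 4.7 tcp [516.04 107.3  325.68] xax [-0.9995 -0.0327 -0.0018] yax [-3.270e-02  9.995e-01  6.000e-04] z [ 1.8e-03  7.0e-04 -1.0e+00] F [0.24 0.19 0.01] T [ 0.04  0.02 -0.02] op 87.72 j [-0.437  0.33   0.137  1.993 -0.061  0.82   1.338]
jaw yaw 91.87384839058609
```

View pics/w1.png

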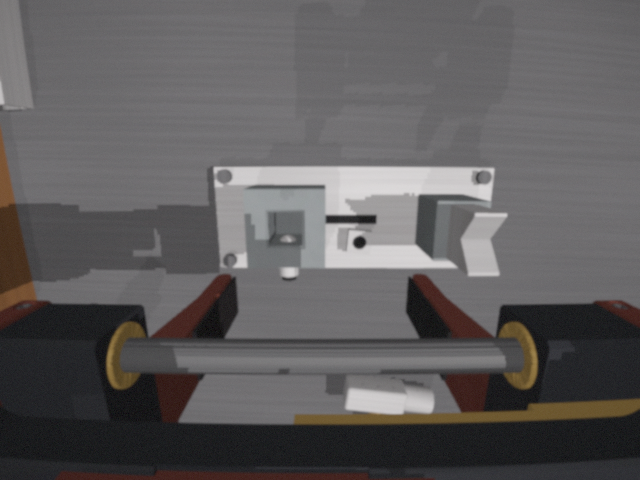

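Wrist view shows the fixture clearly: hole at about (285,223) in the block top, fixed V right (~475,240), ball's spring plug at (289,272). I retake it settled and measure the edges.

```bash
cat > e.py <<'E'
from h import *
d=cam('wrist')
np.savez('w2.npz',**{k:v for k,v in d.items() if v is not None})
a=d['img'][150:290,200:520]; cv2.imwrite('pics/w2z.png',cv2.resize(a[:,:,::-1],None,fx=2.5,fy=2.5,interpolation=cv2.INTER_CUBIC))
a=d['img'][175:285,235:345]; cv2.imwrite('pics/w2zz.png',cv2.resize(a[:,:,::-1],None,fx=5,fy=5,interpolation=cv2.INTER_CUBIC))
P=cloud(d)
b=P[150:290,200:520].reshape(-1,3)
for lo,hi in [(9,16),(53,61)]:
    q=b[(b[:,2]>lo)&(b[:,2]<hi)&(b[:,1]<190 if lo>20 else True)]
    print(lo,len(q),np.median(q[:,2]),cv2.minAreaRect(q[:,:2].astype(np.float32)))
E
python3 e.py; python3 plan.py|head -1
```

```text
9 15415 12.659784624220777 ((496.41912841796875, 132.82403564453125), (89.95011138916016, 240.59091186523438), 1.8445281982421875)
53 5399 57.49996684103667 ((496.79278564453125, 118.94152069091797), (59.58087158203125, 143.4575958251953), 1.8156875371932983)
t 4.75 tcp [515.97 107.25 325.53] xax [-0.9995 -0.0326 -0.0015] yax [-3.260e-02  9.995e-01  5.000e-04] z [ 1.5e-03  6.0e-04 -1.0e+00] F [-0.72 -0.66 -0.42] T [ 0.03 -0.02  0.  ] op 87.96 j [-0.437  0.331  0.137  1.993 -0.061  0.82   1.338]
```

View pics/w2z.png

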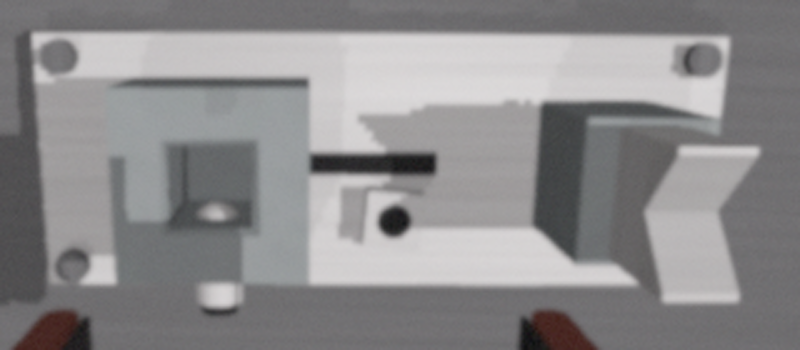

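View pics/w2zz.png

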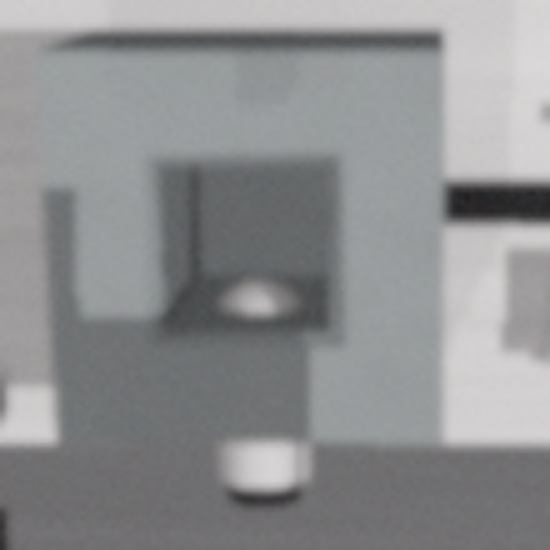

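```bash
cat > f.py <<'E'
from h import *
d=dict(np.load('w2.npz'))
d['k1']=float(d['k1'])
c=lambda L:(np.array(L,float)+.5)/5-.5+[235,175]
h=at_z(d,c([(156,160),(339,158),(341,337),(161,335)]),57)
o=at_z(d,c([(45,48),(442,48),(442,443),(58,443)]),57)
print(h.round(1),h.mean(0));print(o.round(1),o.mean(0))
for Q in(h,o): print([np.linalg.norm(Q[i]-Q[(i+1)%4]).round(1) for i in range(4)])
# fixed V head top 103: px in w2z scale 2.5, off (200,150)
c2=lambda L:(np.array(L,float)+.5)/2.5-.5+[200,150]
v=at_z(d,c2([(680,150),(759,150),(739,298),(664,300)]),103); print(v.round(1),v.mean(0))
ax=v.mean(0)-h.mean(0); print('yaw',np.degrees(np.arctan2(-ax[0],ax[1])))
a=np.radians(1.84); f=np.array([496.42,132.82]); ya=np.array([-np.sin(a),np.cos(a)])
print('slot_end',f-80*ya,'fixedv',f+75*ya,'hole rel y',(h.mean(0)[:2]-(f-80*ya))@ya)
E
python3 f.py
```

```text
[[484.8  64.4  57. ]
 [483.6  91.6  57. ]
 [511.   92.4  57. ]
 [511.6  65.   57. ]] [497.72976834  78.33886797  57.        ]
[[468.8  48.2  57. ]
 [467.  106.3  57. ]
 [527.4 108.3  57. ]
 [529.4  48.8  57. ]] [498.12940491  77.91644922  57.        ]
[np.float64(27.2), np.float64(27.4), np.float64(27.4), np.float64(26.8)]
[np.float64(58.1), np.float64(60.4), np.float64(59.6), np.float64(60.6)]
[[475.6 197.5 103. ]
 [474.8 217.4 103. ]
 [513.1 218.6 103. ]
 [514.3 198.9 103. ]] [494.44617263 208.10853317 103.        ]
yaw 1.4494607787917877
slot_end [498.98868309  52.86124896] fixedv [494.01185961 207.7813291 ] hole rel y 25.5049043540354
```

```bash
python3 plan.py "(551,-218,310)"; python3 - <<'E'
from h import *
d=cam('side');P=cloud(d)
for t in ['can','v_rest']:
    r=robot.trace('side',t)[0]; q=P[r['mask']]; q=q[np.isfinite(q[:,0])&(q[:,2]>20)]; print(t,q.min(0),q.max(0))
E
```

```text
t 4.75 tcp [515.97 107.25 325.53] xax [-0.9995 -0.0326 -0.0015] yax [-3.260e-02  9.995e-01  5.000e-04] z [ 1.5e-03  6.0e-04 -1.0e+00] F [-0.72 -0.66 -0.42] T [ 0.03 -0.02  0.  ] op 87.96 j [-0.437  0.331  0.137  1.993 -0.061  0.82   1.338]
jaw yaw 91.86603309622357
[ 551. -218.  310.] shift units [-0.61  -8.156  0.385]
can [ 531.7028866  -476.26761979   20.05898702] [ 595.50584897 -411.79484278  175.0844873 ]
v_rest [ 589.04481156 -105.72879788   20.52481646] [630.91358282 -66.57583483  89.34635227]
```

Emit:
arm_command([
  [-0.1,-0.8,0,0],
  [-0.1,-1,0,0],
  [-0.1,-1,0,0],
  [-0.1,-1,0,0],
  [-0.1,-1,0,0],
  [-0.1,-1,0,0],
  [0,-1,0.1,0],
  [0,-0.8,0.1,0],
  [0,-0.4,0.1,0],
  [0,-0.16,0.1,0],
  [0,0,0,0],
  [0,0,0,0],
])

```text
clock: 6.1
tcp_pos: [550.4, -217.1, 308.5]
tool_rot: [-0.0, -0.017, 1.0, 0.0]
contact_force: [0.3, 0.6, -0.7]
opening: 88.0
```

```bash
cat > g.py <<'E'
from h import *
d=cam('wrist'); np.savez('w3.npz',**{k:v for k,v in d.items() if v is not None})
save(d,'w3.png'); P=cloud(d)
for t in ['v_notch','v_rest','flat_rest','rack']:
    for r in robot.landmark_of('wrist',t)[:3]:
        print(t,r['p'],r['uv'],at_z(d,r['uv'],{'v_notch':73}.get(t,4)).round(1))
r=robot.trace('wrist','rack')
b=P.reshape(-1,3)
q=b[(abs(b[:,2]-44)<4)&(b[:,0]>350)&(b[:,0]<620)&(abs(b[:,1]+220)<60)]
print(len(q),cv2.minAreaRect(q[:,:2].astype(np.float32)))
for r in robot.trace('wrist','v_rest')[:3]:
    q=P[r['mask']]; q=q[np.isfinite(q[:,0])&(q[:,2]>52)]
    print(r['p'],r['box'],len(q), cv2.minAreaRect(q[:,:2].astype(np.float32)) if len(q) else '', q.mean(0) if len(q) else '')
E
python3 g.py; python3 plan.py
```

```text
v_notch 0.87 [321.9, 265.5] [[ 552.4 -217.3   73. ]]
v_notch 0.78 [498.3, 348.1] [[612.  -85.6  73. ]]
v_notch 0.61 [172.1, 333.4] [[ 607.5 -323.3   73. ]]
v_rest 0.92 [322.0, 240.0] [[ 551.5 -217.1    4. ]]
v_rest 0.68 [195.3, 297.2] [[ 609.3 -331.4    4. ]]
v_rest 0.68 [464.3, 306.4] [[610.4 -83.    4. ]]
flat_rest 0.62 [75.7, 248.8] [[ 566.9 -438.5    4. ]]
20535 ((486.90008544921875, -219.5040283203125), (210.86325073242188, 70.71420288085938), 2.1119580268859863)
0.97 [148.7, 284.4, 58.0, 45.7] 584 ((575.0072631835938, -305.9490966796875), (12.155136108398438, 90.59989166259766), 39.73986053466797) [ 591.16439239 -326.0235765    71.66690159]
0.72 [289.8, 231.1, 67.7, 59.6] 2569 ((548.6402587890625, -216.84307861328125), (26.53429412841797, 39.95332717895508), 1.7552238702774048) [ 548.89650025 -216.9441025    79.249266  ]
0.65 [458.8, 293.8, 39.4, 43.2] 241 ((564.3610229492188, -120.96415710449219), (100.99666595458984, 17.881622314453125), 47.74055862426758) [596.14695225 -89.47828415  64.31338056]
t 6.45 tcp [ 550.33 -217.89  308.82] xax [-9.995e-01 -3.310e-02 -2.000e-04] yax [-3.310e-02  9.995e-01  1.000e-04] z [ 2.e-04  2.e-04 -1.e+00] F [ 0.37 -0.61  0.45] T [ 0.02  0.03 -0.  ] op 87.86 j [ 0.095  0.454  0.23   1.86  -0.135  0.842  1.996]
jaw yaw 91.89824937958647
```

View pics/w3.png

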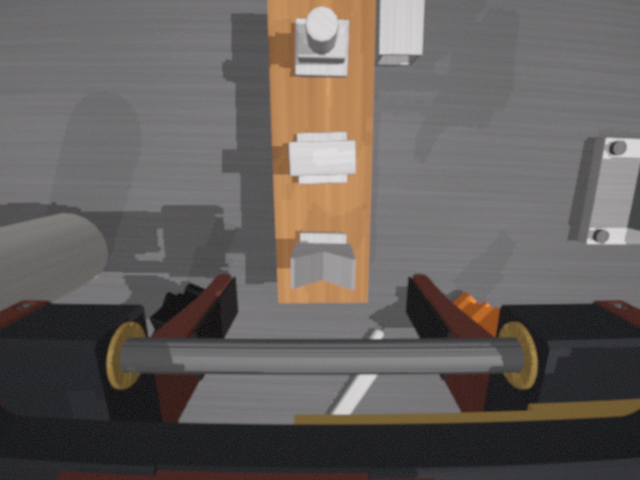

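The wrist view shows the V rest at (322,265), and its head plate runs across the rack: 40 mm along world y, channel along the rack's length. That contradicts the text's "x along the rack's length", and the side view agrees with the wrist view. So I grip with the jaws closing along the rack's length and turn the rest 90° on the way to the fixture.

Emit:
arm_command([
  [0,0,0,8],
  [0,0,0,8],
  [0,0,0,8],
  [0,0,0,8],
  [0,0,0,8],
  [0,0,0,8],
  [0,0,0,8],
  [0,0,0,8],
  [0,0,0,8],
  [0,0,0,8],
  [0,0,0,8],
  [0,0,0,2],
], gripper=-0.1, squeeze=30)

```text
clock: 7.65
tcp_pos: [550.3, -218.1, 308.6]
tool_rot: [-0.0, 0.696, 0.718, -0.0]
contact_force: [0.7, -0.3, 0.5]
opening: 48.5
```

```bash
cat > g2.py <<'E'
from h import *
import sys
d=cam('wrist'); n=sys.argv[1]; np.savez(n+'.npz',**{k:v for k,v in d.items() if v is not None})
save(d,n+'.png'); P=cloud(d)
for t in ['v_notch','v_rest']:
    for r in robot.landmark_of('wrist',t)[:2]:
        print(t,r['p'],r['uv'],at_z(d,r['uv'],{'v_notch':73}.get(t,4)).round(1))
b=P.reshape(-1,3); q=b[(abs(b[:,2]-44)<4)&(b[:,0]>350)&(b[:,0]<620)&(abs(b[:,1]+220)<60)]
print(len(q),np.median(q[:,2]),cv2.minAreaRect(q[:,:2].astype(np.float32)))
E
python3 plan.py "(552.2,-217.2,236)"; python3 g2.py w4
```

```text
t 7.65 tcp [ 550.33 -218.06  308.6 ] xax [-3.010e-02  9.995e-01 -1.000e-04] yax [ 9.995e-01  3.010e-02 -2.000e-04] z [-2.e-04 -2.e-04 -1.e+00] F [ 0.7  -0.33  0.52] T [-0.08  0.03  0.  ] op 48.53 j [-0.193  0.517  0.625  1.879 -0.388  0.869  0.655]
jaw yaw 1.7265893288918148
[ 552.2 -217.2  236. ] shift units [0.02  0.048 1.815]
v_notch 0.86 [325.0, 260.1] [[ 552.6 -216.8   73. ]]
v_notch 0.86 [395.2, 398.7] [[ 609.7 -325.8   73. ]]
v_rest 0.98 [322.1, 236.4] [[ 550.6 -216.7    4. ]]
16550 44.607025767919424 ((481.82928466796875, -219.95179748535156), (220.82029724121094, 71.06935119628906), 2.0396533012390137)
```

View pics/w4.png

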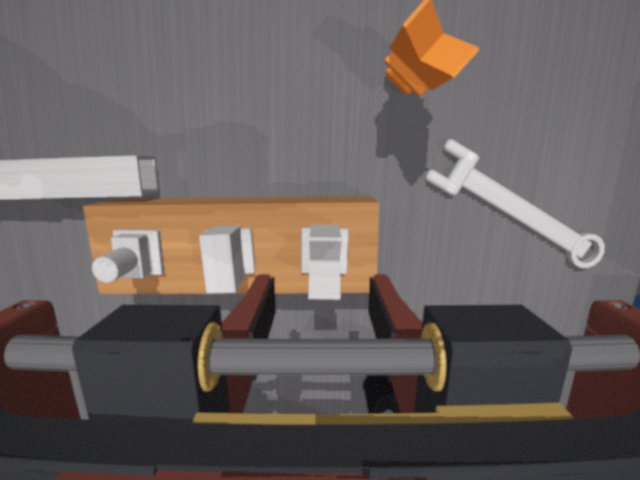

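Confirmed: the V rest's flat faces look along the rack's length and sit between the jaws. Descending and gripping.

Emit:
arm_command([
  [0.02,0.04,0.3,0],
  [0,0,0.4,0],
  [0,0,0.4,0],
  [0,0,0.3,0],
  [0,0,0.2,0],
  [0,0,0.15,0],
  [0,0,0.04,0],
  [0,0,0,0],
  [0,0,0,0],
])

```text
clock: 8.7
tcp_pos: [552.0, -217.8, 237.5]
tool_rot: [0.0, 0.696, 0.718, 0.0]
contact_force: [0.4, -0.6, -0.2]
opening: 48.7
```

```bash
python3 plan.py "(551.9,-217.3,236)"
```

```text
t 8.7 tcp [ 551.96 -217.76  237.5 ] xax [-3.220e-02  9.995e-01 -3.000e-04] yax [9.995e-01 3.220e-02 8.000e-04] z [ 8.e-04 -2.e-04 -1.e+00] F [ 0.41 -0.65 -0.23] T [-0.14  0.05  0.  ] op 48.73 j [-0.137  0.615  0.553  1.913 -0.465  0.742  0.716]
jaw yaw 1.845321189571795
[ 551.9 -217.3  236. ] shift units [ 0.011 -0.001  0.037]
```

Emit:
arm_command([
  [0.01,0,0,0],
  [0,0,0,0],
  [0,0,0,0],
  [0,0,0,0],
  [0,0,0,0],
  [0,0,0,0],
  [0,0,0,0],
  [0,0,0,0],
], gripper=1, squeeze=30)

```text
clock: 9.5
tcp_pos: [551.9, -217.2, 237.2]
tool_rot: [0.0, 0.696, 0.718, 0.0]
contact_force: [0.8, -0.6, 2.5]
opening: 19.7
```

```bash
python3 plan.py
```

```text
t 9.5 tcp [ 551.86 -217.21  237.19] xax [-3.230e-02  9.995e-01  1.000e-04] yax [9.995e-01 3.230e-02 3.000e-04] z [ 3.e-04  1.e-04 -1.e+00] F [ 0.81 -0.63  2.49] T [ 0.05  0.03 -0.02] op 19.66 j [-0.138  0.615  0.553  1.913 -0.465  0.742  0.715]
jaw yaw 1.8497136459456582
```

Emit:
arm_command([
  [0,0,-0.1,0],
  [0,0,-0.2,0],
  [0,0,-0.3,0],
  [0,0,-0.3,0],
  [0,0,-0.3,0],
  [0,0,-0.3,0],
  [0,0,-0.3,0],
  [0,0,-0.3,0],
  [0,0,-0.3,0],
  [0,0,-0.1,0],
  [0,0,0,0],
])

```text
clock: 10.6
tcp_pos: [551.9, -217.3, 337.8]
tool_rot: [0.0, 0.696, 0.718, 0.0]
contact_force: [-0.1, 0.1, -2.6]
opening: 19.9
```

```bash
python3 g2.py w5;  python3 plan.py
```

```text
v_notch 0.84 [321.2, 310.3] [[ 553.5 -266.7   73. ]]
v_notch 0.83 [414.5, 67.9] [[610.6 -88.3  73. ]]
v_rest 0.98 [394.3, 84.0] [[611.1 -84.9   4. ]]
v_rest 0.74 [321.7, 263.0] [[ 553.4 -249.3    4. ]]
13790 44.63642909402566 ((481.4861145019531, -219.63768005371094), (221.38339233398438, 70.34224700927734), 2.026352643966675)
t 10.75 tcp [ 551.53 -217.05  336.47] xax [-3.230e-02  9.995e-01  3.000e-04] yax [ 0.9995  0.0323 -0.0011] z [-1.1e-03  3.0e-04 -1.0e+00] F [-0.06  0.28 -1.85] T [-0.05  0.1  -0.01] op 19.69 j [-0.214  0.483  0.648  1.856 -0.359  0.923  0.632]
jaw yaw 1.8521037633104875
```

View pics/w5.png

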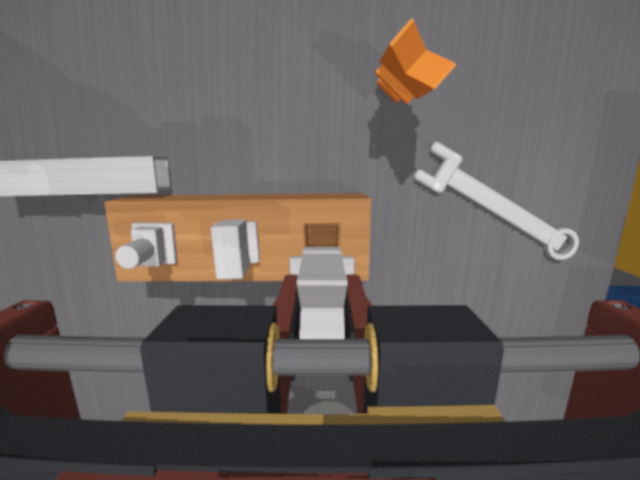

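Emit:
arm_command([
  [0.4,0,0,0],
  [0.8,-0.1,0,0],
  [0.8,-0.2,0,0],
  [0.8,-0.2,0,0],
  [0.8,-0.2,0,0],
  [0.8,-0.2,0,0],
  [0.8,-0.2,0,0],
  [0.8,-0.2,0,0],
  [0.7,-0.15,0,0],
  [0.5,0,0,0],
  [0.2,0,0,0],
  [0,0,0,0],
])

```text
clock: 11.95
tcp_pos: [484.2, 77.5, 336.8]
tool_rot: [-0.0, 0.695, 0.719, -0.0]
contact_force: [-0.4, -1.3, -2.2]
opening: 19.9
```

Emit:
arm_command([
  [0,0,0,-4],
  [0,0,0,-8],
  [0,0,0,-8],
  [0,0,0,-8],
  [0,0,0,-8],
  [0,0,0,-8],
  [0,0,0,-8],
  [0,0,0,-8],
  [0,0,0,-8],
  [0,0,0,-8],
  [0,0,0,-8],
  [0,0,0,-6],
])

```text
clock: 13.15
tcp_pos: [484.4, 74.7, 336.8]
tool_rot: [-0.0, -0.017, 1.0, -0.0]
contact_force: [0.2, 0.3, -2.2]
opening: 20.0
```

Emit:
arm_command([
  [0,0,0,0],
  [0,0,0,0],
  [0,0,0,0],
])

```text
clock: 13.45
tcp_pos: [484.3, 76.1, 337.0]
tool_rot: [-0.0, -0.015, 1.0, -0.0]
contact_force: [0.1, 0.7, -3.0]
opening: 19.5
```

```bash
cat > k.py <<'E'
from h import *
import sys
n=sys.argv[1]; s=robot.state(); d=cam('wrist'); np.savez(n+'.npz',**{k:v for k,v in d.items() if v is not None}); save(d,n+'.png')
q=np.array(s['tool_rot']); Rt=R.from_quat(q[[1,2,3,0]]).as_matrix()
for t,dz in [('v_notch',164.2),('v_rest',233.2)]:
    for r in robot.landmark_of('wrist',t)[:2]:
        w=at_z(d,r['uv'],s['tcp_pos'][2]-dz)[0]; print(t,r['p'],r['uv'],'tool',(Rt.T@(w-s['tcp_pos'])).round(2))
for r in robot.landmark_of('wrist','slot_end')[:1]: print('slot_end',at_z(d,r['uv'],57))
E
python3 k.py w6; python3 plan.py "(498,78.1,336)" "(498,78.1,306)"
```

```text
v_notch 0.89 [132.5, 389.8] tool [-46.17 -97.87 164.22]
v_notch 0.7 [322.1, 308.2] tool [  0.27  -0.38 164.2 ]
v_rest 0.96 [321.6, 263.4] tool [ 2.300e-01 -5.900e-01  2.332e+02]
slot_end [[496.96965124  52.76326096  57.        ]]
t 13.65 tcp [484.23  76.78 337.03] xax [-0.9995 -0.0316  0.    ] yax [-3.160e-02  9.995e-01 -1.000e-04] z [-0.e+00 -1.e-04 -1.e+00] F [ 0.09  0.09 -2.49] T [ 0.    0.01 -0.04] op 19.78 j [-0.555  0.263  0.318  2.073 -0.111  0.821  1.431]
jaw yaw 91.81242515680432
[498.   78.1 336. ] shift units [-0.345  0.022  0.026]
[498.   78.1 306. ] shift units [-0.345  0.022  0.776]
```

View pics/w6.png

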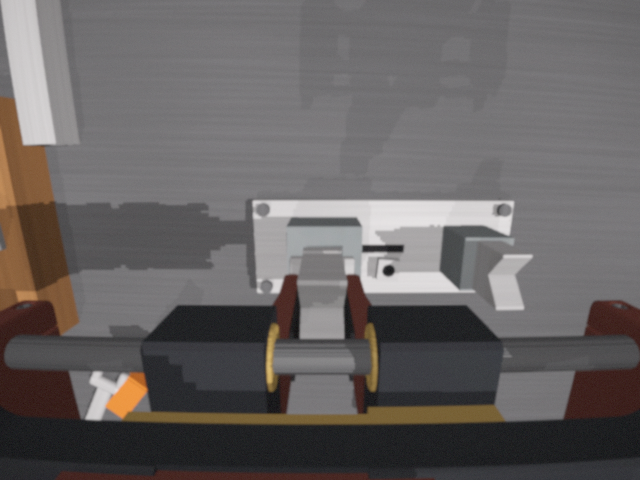

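The rest hangs centred in the jaws (offset under 0.5 mm). Moving over the hole and down to a few mm above the block.

Emit:
arm_command([
  [-0.15,0.02,0.1,0],
  [-0.15,0.02,0.2,0],
  [-0.05,0,0.2,0],
  [0,0,0.2,0],
  [0,0,0.15,0],
  [0,0,0.1,0],
  [0,0,0.05,0],
  [0,0,0,0],
  [0,0,0,0],
  [0,0,0,0],
])

```text
clock: 14.65
tcp_pos: [498.3, 78.8, 297.4]
tool_rot: [0.0, -0.016, 1.0, 0.0]
contact_force: [0.5, -0.3, -3.4]
opening: 19.6
```

```bash
cat > l.py <<'E'
from h import *
import sys
n=sys.argv[1]
for c,(x0,y0,x1,y1) in [('side',(230,160,330,270)),('scene',(300,200,410,280))]:
    d=cam(c); np.savez(n+c+'.npz',**{k:v for k,v in d.items() if v is not None}); cv2.imwrite(f'pics/{n}{c}.png',cv2.resize(d['img'][y0:y1,x0:x1,::-1],None,fx=5,fy=5,interpolation=cv2.INTER_CUBIC))
E
python3 plan.py "(498.1,78.4,295)"; python3 l.py n1; python3 plan.py "(498.1,78.4,295)"
```

```text
t 14.65 tcp [498.27  78.84 297.37] xax [-9.995e-01 -3.230e-02 -6.000e-04] yax [-3.230e-02  9.995e-01  3.000e-04] z [ 6.e-04  3.e-04 -1.e+00] F [ 0.52 -0.32 -3.42] T [ 0.04  0.04 -0.03] op 19.59 j [-0.529  0.347  0.301  2.074 -0.15   0.74   1.469]
jaw yaw 91.84815153269334
[498.1  78.4 295. ] shift units [ 0.005 -0.011  0.059]
t 14.75 tcp [498.24  78.84 297.31] xax [-9.995e-01 -3.230e-02 -5.000e-04] yax [-3.230e-02  9.995e-01  2.000e-04] z [ 5.e-04  2.e-04 -1.e+00] F [-0.37 -0.02 -2.51] T [ 0.06  0.03 -0.05] op 19.82 j [-0.529  0.347  0.301  2.074 -0.15   0.74   1.469]
jaw yaw 91.84944296362308
[498.1  78.4 295. ] shift units [ 0.004 -0.011  0.058]
```

View pics/n1side.png

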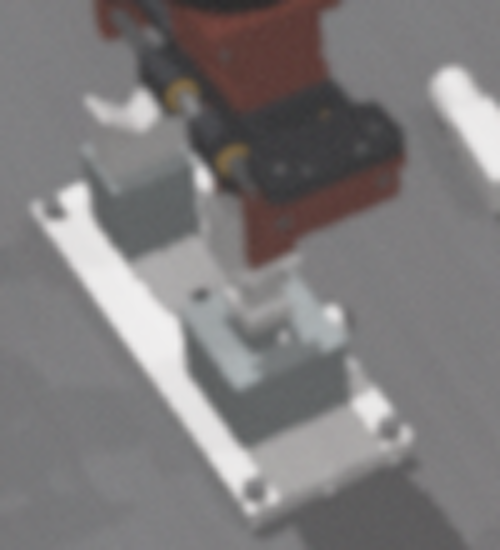

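View pics/n1scene.png

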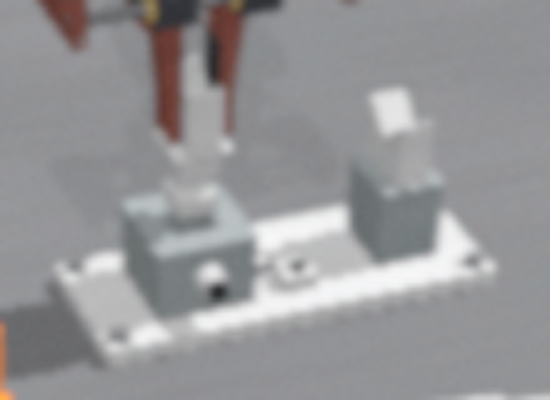

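Both views show the foot over the hole, about 7 mm up. Descending gently and watching the force (about -2.5 N is the rest's weight).

Emit:
arm_command([
  [0,-0.01,0.04,0],
  [0,0,0.04,0],
  [0,0,0.04,0],
  [0,0,0.04,0],
  [0,0,0.04,0],
  [0,0,0,0],
])

```text
clock: 15.35
tcp_pos: [498.1, 78.4, 288.7]
tool_rot: [-0.0, -0.016, 1.0, -0.0]
contact_force: [-0.0, -0.3, -2.2]
opening: 19.7
```

Emit:
arm_command([
  [0,0,0.03,0],
  [0,0,0.03,0],
  [0,0,0.02,0],
  [0,0,0,0],
])

```text
clock: 15.75
tcp_pos: [498.2, 78.4, 285.8]
tool_rot: [0.0, -0.016, 1.0, 0.0]
contact_force: [-0.6, 0.3, -2.5]
opening: 19.6
```

```bash
python3 plan.py
```

```text
t 15.75 tcp [498.22  78.44 285.77] xax [-9.995e-01 -3.230e-02 -1.000e-04] yax [-0.0323  0.9995  0.    ] z [ 1.e-04  0.e+00 -1.e+00] F [-0.56  0.35 -2.49] T [ 0.03 -0.14 -0.03] op 19.58 j [-0.523  0.366  0.295  2.082 -0.16   0.715  1.478]
jaw yaw 91.85122384246286
```

Foot about 4.4 mm below the mouth with no contact force, so it's in the hole. Continuing.

Emit:
arm_command([
  [0,0,0.03,0],
  [0,0,0.03,0],
  [0,0,0.03,0],
  [0,0,0.01,0],
  [0,0,0,0],
])

```text
clock: 16.25
tcp_pos: [498.2, 78.4, 281.8]
tool_rot: [0.0, -0.016, 1.0, 0.0]
contact_force: [1.1, 0.4, -3.0]
opening: 20.0
```

Emit:
arm_command([
  [0,0,0.03,0],
  [0,0,0.03,0],
  [0,0,0.03,0],
  [0,0,0.01,0],
  [0,0,0,0],
])

```text
clock: 16.75
tcp_pos: [498.2, 78.4, 277.8]
tool_rot: [0.0, -0.016, 1.0, -0.0]
contact_force: [0.3, -0.5, -3.1]
opening: 19.7
```

```bash
python3 plan.py
```

```text
t 16.75 tcp [498.22  78.41 277.77] xax [-9.995e-01 -3.220e-02 -1.000e-04] yax [-0.0322  0.9995 -0.    ] z [ 1.e-04 -0.e+00 -1.e+00] F [ 0.27 -0.51 -3.06] T [ 0.06 -0.24  0.02] op 19.66 j [-0.518  0.379  0.291  2.087 -0.166  0.697  1.484]
jaw yaw 91.84699748545839
```

Emit:
arm_command([
  [0,0,0.03,0],
  [0,0,0.03,0],
  [0,0,0.02,0],
  [0,0,0.02,0],
])

```text
clock: 17.15
tcp_pos: [498.2, 78.4, 273.8]
tool_rot: [0.0, -0.016, 1.0, 0.0]
contact_force: [0.1, 0.1, -2.1]
opening: 19.9
```

Emit:
arm_command([
  [0,0,0.02,0],
  [0,0,0.02,0],
  [0,0,0.02,0],
  [0,0,0.02,0],
])

```text
clock: 17.55
tcp_pos: [498.3, 78.4, 271.1]
tool_rot: [0.0, -0.016, 1.0, 0.0]
contact_force: [-2.6, -0.8, 9.8]
opening: 20.0
```

```bash
python3 plan.py
```

```text
t 17.55 tcp [498.31  78.39 271.08] xax [-9.995e-01 -3.210e-02 -1.000e-04] yax [-3.210e-02  9.995e-01  3.000e-04] z [ 1.e-04  3.e-04 -1.e+00] F [-2.6  -0.83  9.76] T [-0.1   0.54 -0.04] op 19.96 j [-0.514  0.391  0.287  2.09  -0.172  0.682  1.489]
jaw yaw 91.84147349263361
```

Ball met at about 17–19 mm depth with roughly 12 N up, as expected. Continuing in small steps.

Emit:
arm_command([
  [0,0,0.02,0],
  [0,0,0.02,0],
])

```text
clock: 17.75
tcp_pos: [498.3, 78.5, 269.7]
tool_rot: [0.0, -0.016, 1.0, 0.0]
contact_force: [-2.6, 0.4, 9.1]
opening: 19.5
```

Emit:
arm_command([
  [0,0,0.02,0],
  [0,0,0.02,0],
])

```text
clock: 17.95
tcp_pos: [498.3, 78.4, 268.1]
tool_rot: [0.0, -0.016, 1.0, 0.0]
contact_force: [-1.8, 0.1, 5.1]
opening: 19.7
```

```bash
python3 plan.py
```

```text
t 17.95 tcp [498.3   78.44 268.13] xax [-9.995e-01 -3.220e-02 -2.000e-04] yax [-3.220e-02  9.995e-01  5.000e-04] z [ 2.e-04  6.e-04 -1.e+00] F [-1.75  0.15  5.08] T [0.04 0.42 0.  ] op 19.71 j [-0.512  0.395  0.285  2.092 -0.175  0.676  1.491]
jaw yaw 91.84440632013666
```

Emit:
arm_command([
  [0,0,0.02,0],
  [0,0,0.02,0],
  [0,0,0.02,0],
  [0,0,0.02,0],
])

```text
clock: 18.35
tcp_pos: [498.3, 78.5, 264.8]
tool_rot: [0.0, -0.016, 1.0, 0.0]
contact_force: [-0.3, -0.1, 3.9]
opening: 20.0
```

Emit:
arm_command([
  [0,0,0.02,0],
  [0,0,0.02,0],
  [0,0,0.02,0],
  [0,0,0.02,0],
])

```text
clock: 18.75
tcp_pos: [498.3, 78.5, 261.6]
tool_rot: [0.0, -0.016, 1.0, 0.0]
contact_force: [-1.3, -0.1, 6.8]
opening: 20.0
```

Emit:
arm_command([
  [0,0,0.02,0],
  [0,0,0.02,0],
  [0,0,0.02,0],
  [0,0,0.02,0],
])

```text
clock: 19.15
tcp_pos: [498.3, 78.5, 258.4]
tool_rot: [0.0, -0.016, 1.0, 0.0]
contact_force: [-1.0, -0.3, 6.6]
opening: 19.6
```

```bash
python3 plan.py
```

```text
t 19.15 tcp [498.27  78.51 258.35] xax [-9.995e-01 -3.230e-02 -2.000e-04] yax [-3.230e-02  9.995e-01  5.000e-04] z [ 1.e-04  5.e-04 -1.e+00] F [-1.04 -0.25  6.58] T [0.06 0.42 0.03] op 19.57 j [-0.507  0.412  0.278  2.098 -0.183  0.654  1.498]
jaw yaw 91.85312616054476
```

Emit:
arm_command([
  [0,0,0.02,0],
  [0,0,0.02,0],
  [0,0,0.02,0],
  [0,0,0.02,0],
])

```text
clock: 19.55
tcp_pos: [498.2, 78.5, 254.7]
tool_rot: [0.0, -0.016, 1.0, 0.0]
contact_force: [-0.8, 0.4, 2.2]
opening: 19.7
```

Emit:
arm_command([
  [0,0,0.02,0],
  [0,0,0.02,0],
  [0,0,0.02,0],
])

```text
clock: 19.85
tcp_pos: [498.3, 78.5, 252.1]
tool_rot: [0.0, -0.016, 1.0, 0.0]
contact_force: [1.3, 0.6, 0.6]
opening: 20.0
```

Emit:
arm_command([
  [0,0,0.02,0],
  [0,0,0.01,0],
])

```text
clock: 20.05
tcp_pos: [498.3, 78.4, 250.8]
tool_rot: [0.0, -0.016, 1.0, -0.0]
contact_force: [0.9, 0.1, -1.3]
opening: 19.9
```

```bash
python3 plan.py
```

```text
t 20.05 tcp [498.26  78.41 250.81] xax [-9.995e-01 -3.220e-02 -2.000e-04] yax [-3.220e-02  9.995e-01 -1.000e-04] z [ 2.e-04 -1.e-04 -1.e+00] F [ 0.89  0.13 -1.29] T [ 0.1  -0.35  0.05] op 19.85 j [-0.502  0.425  0.274  2.101 -0.188  0.637  1.503]
jaw yaw 91.84678554307915
```

Ball is dropping into the groove (force falling). Last bits until the collar bears.

Emit:
arm_command([
  [0,0,0.01,0],
  [0,0,0.01,0],
])

```text
clock: 20.25
tcp_pos: [498.2, 78.3, 250.1]
tool_rot: [0.0, -0.016, 1.0, -0.0]
contact_force: [0.2, 0.7, 4.1]
opening: 20.1
```

Emit:
arm_command([
  [0,0,0.01,0],
  [0,0,0,0],
])

```text
clock: 20.45
tcp_pos: [498.3, 78.3, 250.1]
tool_rot: [0.0, -0.016, 1.0, 0.0]
contact_force: [-0.7, -0.8, 2.8]
opening: 20.1
```

```bash
python3 plan.py; python3 l.py n2
```

```text
t 20.45 tcp [498.26  78.29 250.14] xax [-9.995e-01 -3.210e-02 -2.000e-04] yax [-3.210e-02  9.995e-01  1.000e-04] z [ 2.e-04  1.e-04 -1.e+00] F [-0.71 -0.79  2.81] T [-0.11 -0.02  0.07] op 20.11 j [-0.502  0.426  0.273  2.102 -0.189  0.636  1.504]
jaw yaw 91.83836405444148
```

View pics/n2scene.png

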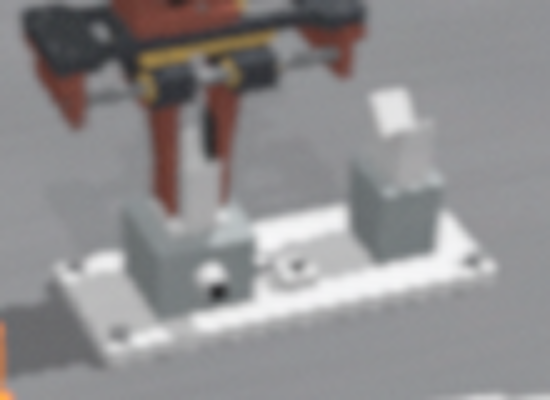

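Emit:
arm_command([
  [0,0,0.01,0],
  [0,0,0.01,0],
  [0,0,0,0],
])

```text
clock: 20.85
tcp_pos: [498.3, 78.2, 250.1]
tool_rot: [0.0, -0.016, 1.0, 0.0]
contact_force: [-3.5, -1.3, 15.5]
opening: 20.0
```

```bash
python3 plan.py
```

```text
t 20.85 tcp [498.31  78.25 250.07] xax [-9.995e-01 -3.200e-02 -1.000e-04] yax [-3.200e-02  9.995e-01  5.000e-04] z [ 1.e-04  5.e-04 -1.e+00] F [-3.51 -1.28 15.5 ] T [-0.25  0.78  0.05] op 19.96 j [-0.501  0.426  0.273  2.102 -0.19   0.636  1.504]
jaw yaw 91.83137543511828
```

Hard stop within 0.1 mm of the predicted home height. Relieving the push, then opening.

Emit:
arm_command([
  [0,0,-0.02,0],
  [0,0,0,0],
])

```text
clock: 21.05
tcp_pos: [498.2, 78.3, 250.1]
tool_rot: [0.0, -0.016, 1.0, 0.0]
contact_force: [0.4, 0.2, 6.8]
opening: 19.8
```

Emit:
arm_command([
  [0,0,0,0],
  [0,0,0,0],
  [0,0,0,0],
  [0,0,0,0],
  [0,0,0,0],
], gripper=-0.1)

```text
clock: 21.55
tcp_pos: [498.1, 78.5, 249.7]
tool_rot: [-0.0, -0.016, 1.0, -0.0]
contact_force: [-0.1, -0.1, 0.3]
opening: 48.2
```

Emit:
arm_command([
  [0,0,-0.1,0],
  [0,0,-0.2,0],
  [0,0,-0.4,0],
  [0,0,-0.6,0],
  [0,0,-0.6,0],
  [0,0,-0.4,0],
  [0,0,-0.2,0],
  [0,0,0,0],
  [0,0,0,0],
])

```text
clock: 22.45
tcp_pos: [497.9, 78.4, 349.5]
tool_rot: [-0.0, -0.016, 1.0, -0.0]
contact_force: [-0.9, 0.2, 0.1]
opening: 48.4
```

```bash
python3 plan.py; python3 l.py n3; cat > m.py <<'E'
from h import *
d=cam('wrist'); a=d['img'][150:320,200:540]; cv2.imwrite('pics/w8.png',cv2.resize(a[:,:,::-1],None,fx=2.3,fy=2.3,interpolation=cv2.INTER_CUBIC))
P=cloud(d)
for r in robot.landmark_of('wrist','v_notch')[:2]: print(r,at_z(d,r['uv'],86))
b=P.reshape(-1,3)
for lo,hi in [(60,66),(93,108),(98,106)]:
    for yc in (78,208):
        q=b[(b[:,2]>lo)&(b[:,2]<hi)&(abs(b[:,1]-yc)<30)&(abs(b[:,0]-497)<35)]
        if len(q)>20: print(lo,yc,len(q),np.median(q[:,2]),q[:,2].max(),cv2.minAreaRect(q[:,:2].astype(np.float32)))
E
python3 m.py
```

```text
t 22.45 tcp [497.91  78.42 349.47] xax [-9.995e-01 -3.230e-02  5.000e-04] yax [-0.0323  0.9995 -0.    ] z [-5.e-04 -0.e+00 -1.e+00] F [-0.92  0.17  0.11] T [0.07 0.01 0.01] op 48.4 j [-0.554  0.268  0.324  2.032 -0.112  0.858  1.436]
jaw yaw 91.85301669382717
{'uv': [321.2, 252.2], 'p': 0.91} [[497.86425475  77.38195892  86.        ]]
60 78 596 63.309064969808986 65.95707665660638 ((495.4921875, 79.34716033935547), (37.30479431152344, 37.19086456298828), 0.9962872266769409)
60 208 987 63.46393811731974 65.99423574714041 ((493.8949890136719, 207.2213592529297), (44.6894416809082, 40.64276123046875), 1.290898323059082)
93 78 1103 99.20927973837311 105.19900363736969 ((496.813232421875, 77.68110656738281), (40.219215393066406, 19.804306030273438), 1.3453655242919922)
93 208 1193 99.25358090710236 105.17356119515279 ((494.4499816894531, 207.4723663330078), (40.48817825317383, 21.515151977539062), 1.807604193687439)
98 78 658 101.40703849260174 105.19900363736969 ((496.8099670410156, 77.71951293945312), (40.2078857421875, 19.538177490234375), 1.206384539604187)
98 208 724 101.5880624063757 105.17356119515279 ((494.50469970703125, 207.4990997314453), (40.64326095581055, 21.001914978027344), 0.8286780714988708)
```

View pics/w8.png

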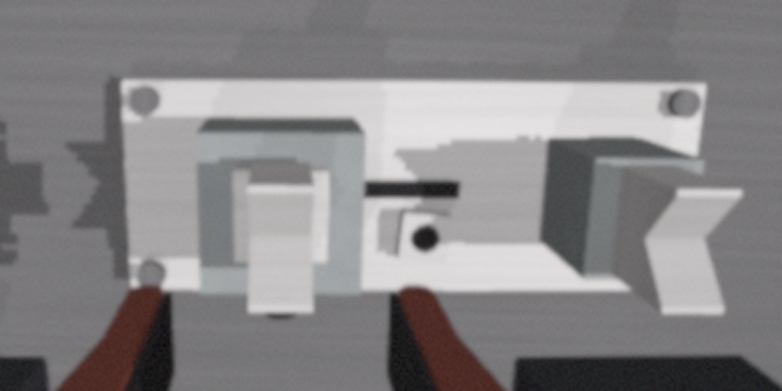

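View pics/n3scene.png

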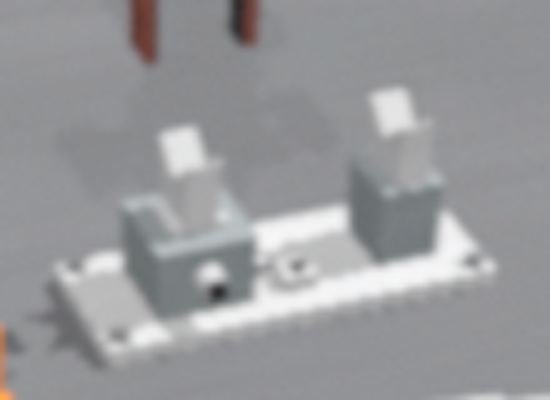

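View pics/n3side.png

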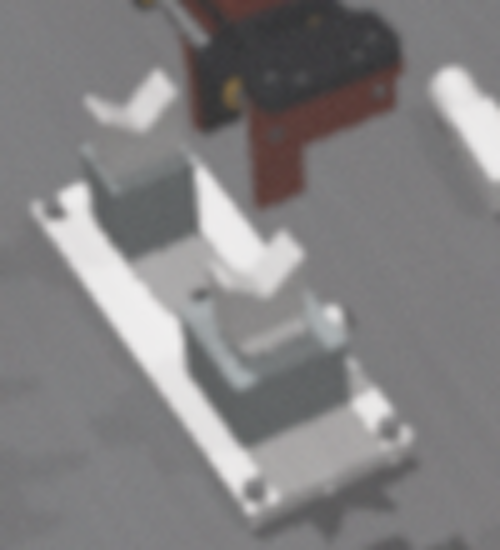

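The rest stands collar-flat in the socket, its V in line with the fixed V and the head tops at equal height (105.20 and 105.17 mm measured). Handing in.

```bash
python3 -c "
from bench import robot
print(robot.job_done())"
```

```text
the job is handed in; nothing more can be done
None
```

The V-rest is in the socket, released, with its V in line with the fixed V. I handed the job in after about 22.5 s on the clock, and the hand-in gives no verdict.

**What I did:** I gripped the rest by its flat faces, lifted it out of the rack, and turned it 90° on the way to the fixture. I found the hole with the wrist camera, about 25 mm from `slot_end`. I then lowered the rest in small steps, let go, and backed the arm off upward.

**Last checks:**
- **Seating:** the collar came to a hard stop within 0.1 mm of the predicted height. The rest's head top measured level with the fixed V's (105.20 mm against 105.17 mm).
- **Ball:** I inferred the click from the force and the depth, because I can't read the ball joint directly. The upward force rose by about 12 N when the foot met the ball, then fell away over the last few millimetres.
- **Force:** the highest reading, taken at the end of each move, was 15.5 N during the final push. That is about 18 N on the fixture once the rest's weight is added, against the 35 N limit.
- **Alignment:** the head's yaw measured about 1.2–1.3°, against about 1.8° for the fixture.
- **Clearance:** the fingers are clear of the rest, and the force reading is back to about zero.
- **Other objects:** I saw nothing else disturbed in the camera views, but I did not re-measure the other rests or the tools afterwards.

**Disagreement:** the task says the rest's x axis runs along the rack's length, but the images showed its head plate standing across the rack. I went by the images.

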